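# Aim the inspection camera and take a picture

### The arm

A 6-joint arm with a two-finger parallel gripper is mounted at the origin on the work surface. World frame = base frame: x ahead of the robot, y to its left, z up, the work surface at z = 0. Lengths are in mm, angles in rad, forces in N, time in s.
With the tool pointing down it reaches from about 350 to 950 mm from the base axis. Payload 17.4 kg.
Tool frame: the origin (TCP) lies at the very end of the fingers, on their centre line; the grasp point (between the pads) lies 19 mm behind it; z points along the fingers, y is the direction in which the jaws open and shut (so a half turn about z gives the same grasp; the last joint's range is limited). The gripper opens to 93 mm and grips with 3 to 60 N. Pads are 15 mm wide; open, the fingers measure 128 mm over their backs; the gripper's body (75 mm by 188 mm) begins 65 mm behind the grasp point.
Start: joints at [1.111, 0.116, 1.442, -0, 1.584, -0.038], TCP at [276.356, 615.841, 218.646] pointing down, gripper open.
Joint ranges: [-2.83, 2.83], [-0.83, 2.19], [0.07, 2.5], [-1.14, 4.28], [0.01, 3], [-2.97, 2.97]. Speed limits (rad/s): [1.89, 1.89, 2.22, 3.14, 3.14, 3.14].

### API

Orientations are given as [roll, pitch, yaw] about the fixed x, y, z axes, in that order (R = Rz(yaw) Ry(pitch) Rx(roll)).
In Python, from bench import bot gives the robot as it stands. The module is installed in compiled form; this text tells all that it offers.
- The arm moves only by the tool move_arm, never from a script. Its argument "series" is a list of rows, each an object of numbers: "jaw": the finger opening in m, from 0 to 0.093; "dx", "dy", "dz": the shift along the world's x, y, z in m; "spin": the turn about the world's z in degrees. In form: [{"jaw": .., "dx": .., "dy": .., "dz": .., "spin": ..}, ...]. A call has 1 to 12 rows; each row shifts and turns the commanded pose from where the row before left it; what a row does not reach is not made up. A row lasts 1/12 s, in which the tool goes at most 41.7 mm and 7.16 degrees, less where a joint would pass 70% of its speed; a pose out of reach is approached as far as the arm can. A call with a gripper value outside its range is refused whole. The fingers move at their own pace and stop on an object; "grip_force" is the grip in N (left out, the last holds). Time passes only in rows, so rows that do not move let the fingers close. It gives the time, the measured TCP pose, the force and the opening at its end, in the units of the state.
- bot.state(): the state, without advancing time (a new reading comes with each control period).
- bot.grab_frame(name): name is "scene" or "top"; returns (picture, depth): 480x640x3 uint8, red, green, blue; 480x640 float32, mm along the optical axis (not along the pixel's ray), 0 where there is no reading.
- bot.camera_info(name): a dict with "camera_matrix" (3x3 intrinsics, pixels), "world_to_cam" (4x4, takes a point from world to camera coordinates). Camera axes: x right, y down, z forward; pixel columns grow to the right and rows downward; lengths in mm; the calibration is good to about 2 mm. A picture is of the moment at which its call begins. camera_info takes no time and is no camera call.
- bot.hand_in(): hands the job in, once; it reports no verdict.
Trained networks look in the newest picture that a camera, given by its name, has taken for a name from the list of things; names that differ only in an ending like _2 or _b are one class to them, and where a whole thing is asked for, a point or a joint stands for the part that bears it (a point fixed in the world has none). Each returns a list of dicts, best first, with "p" (0 to 1); they miss things now and then, are a little off and sometimes report something else, mostly with a low value. They report only what shows in the picture. A call takes as long as a camera call. They do not tell look-alikes from the thing itself.
- bot.look_for(camera, target): "bbox" ([left, top, right, bottom] in pixels, round what is visible of it).
- bot.landmark_of(camera, target): "position" ([column, row] in pixels: a listed point, or the origin of a listed thing).
The state is a dict: "clock": time; "qpos": joint angles; "joint_velocities": joint speeds; "tau": joint torques, N m; "position": TCP position; "orientation": TCP orientation; "force": force on the tool from outside, world axes, zero at the start; "ft_torque": the same for the moment, N m; "opening": opening from 0.0 (shut) to 1.0 (fully open).
Only numpy, scipy, OpenCV 4.12 (cv2) and the standard library are available. Lean on these libraries where they do the work, as an engineer would, in place of code of your own. Each camera call takes 0.05 s, during which the arm holds its last target. There are 200 camera calls.

### The job

Swivel and tilt the inspection camera so that its lens points at the black spot in the middle of the white target tile on the conveyor, and let go of it. Then push the green button on the grey console all the way down to take the picture, and release it. Do not touch the lens, and leave the tiles and all the other things where they are.

Things in the scene. Friction and masses are not known exactly. Their poses are not given: they have to be found in the camera images.
- swivel (a joint): Swivel of the camera about the stand's upright axis (rad). 0: the camera looks along the stand's own x axis (the stand itself may be turned); grows as it turns to the left (anticlockwise from above). Range -1.6 to 1.6. Stiff (0.15 N m): it stays where it is left.
- tilt (a joint): Tilt of the camera about a level axis through the pivot (rad). 0: the camera looks level; grows as the lens goes down. Range -0.35 to 0.85. Stiff (0.22 N m): it stays where it is left.
- pivot (a point): Point on the camera where the swivel axis, the tilt axis and the line of sight all cross, at the centre of the blue camera box (70 x 46 x 46 mm), 230 mm above the table. It stays in place as the camera turns. Its x axis is the line of sight, out through the lens; y is the tilt axis, to the camera's left. The box hangs in an aluminium fork 82 mm wide over its screws, on a fixed post with a 120 x 120 mm base screwed to the table.
- knob (a point): Centre of the red ball (28 mm across) for moving the camera by hand, 115 mm behind the pivot on the line of sight, at the end of a straight steel rod 10 mm thick. Pinched from above with the fingers on its left and right sides it can be led round the pivot in both swivel and tilt; it turns between the fingers as the tilt changes.
- lens_front (a point): Middle of the lens glass, 69 mm ahead of the pivot, on the line of sight. The black lens barrel is 36 mm across.
- lens: The lens barrel, 33 mm long; fixed to the camera; its origin is at the pivot. Not to be touched.
- stand: The camera stand with all it carries (base, post, fork, camera); fixed to the table; origin at table level, under the pivot; yaw as the stand is turned.
- target_center (a point): Centre of the upper face of the target tile: a loose white tile, 70 x 70 x 8 mm, with a black spot 36 mm across and a thin black ring around it. It lies on the black belt of the conveyor, 70 mm above the table; z points up.
- tile_blue: White tile of the same size with a blue square, on the belt; origin under its centre. Not the target.
- tile_amber: Grey tile of the same size with two orange bars, on the belt; origin under its centre. Not the target.
- shutter_top (a point): Centre of the top of the green push button (30 mm across), on top of a grey console 110 x 90 x 50 mm fixed to the table, left or right of the camera. The button goes straight down.
- shutter (a joint): Travel of the green button: 0 when up, 0.006 m when fully down, which takes about 5 N; it springs back.
- rack: White tube rack with blue-capped tubes, 200 x 75 mm, 124 mm high; origin under its centre. It stands on the other side of the camera from the console.
- bottle_a: Clear bottle, 64 mm across, 150 mm high; origin under its centre.
- bottle_b: Clear bottle, 64 mm across, 150 mm high; origin under its centre.
- tray: Empty steel tray, 140 x 200 x 45 mm; origin under its centre.
- wrench: Steel wrench lying on the table; origin under its middle.
Mind the look-alikes: they are no part of the job. What is shaped like the part that bears target_center but purple or turquoise is not meant.

How it is judged (in metres and radians):
On the way, in this order (a step that is already met when the one before it is completed fails the run):
1. the camera's line of sight meets the target's black spot, with the camera let go (x of target_center in the frame of pivot above 0.05 m and y of target_center in the frame of pivot between -0.018 and 0.018 m and z of target_center in the frame of pivot between -0.014 and 0.014 m and contact force between stand and anything else below 0.3 N), for 0.3 s.
2. the green button is pushed down while the camera is aimed and nothing touches it (all of step 1 and value of joint shutter above 0.005 m), for 0.1 s.
At the end, for the whole second after the job is handed in: The target's centre lies ahead of the camera within 18 mm sideways and 14 mm up or down of the line of sight, square to it; nothing touches the camera; the green button is up again; the tiles, rack, bottles, tray and wrench are within 20 mm of where they started (all of step 1 and value of joint shutter below 0.0015 m and distance of each of target_center, tile_blue, tile_amber, rack, bottle_a, bottle_b, tray, wrench from where it was at the start of the episode below 0.02 m).
It fails at once if the lens is touched (contact force between lens and anything else above 0.5 N).
It fails at once if a tile, the rack, a bottle, the tray or the wrench is moved more than 20 mm (distance of any of target_center, tile_blue, tile_amber, rack, bottle_a, bottle_b, tray, wrench from where it was at the start of the episode above 0.02 m).
It also fails if it takes over 51 s, if anything falls off the work surface, if the arm or the gripper's body presses on something with over 40 N, if the wrist force passes 120 N, or if a joint passes its speed limit or range.

## Working session

There is one attempt and no reset: what is moved stays moved. The work goes in short steps, Python scripts to look and compute and a tool call to move; the robot and the scene stay as the last step left them, time stands still between calls to the robot, and variables do not carry over. Pictures are saved under pics/ and viewed, about 8 in all and at most 12, crops included, and the job is handed in when it is done.

Besides the shell and the picture viewer there is one more tool, called as name(argument=value, ...), one argument or row to a line, values as JSON. move_arm: Moves the arm, as the interface text tells. Its arguments: {"type":"object","properties":{"series":{"type":"array"},"grip_force":{"type":"number"}},"required":["series"]}

```bash
mkdir -p pics; cat > h.py <<'E'
import numpy as np, cv2
from bench import bot
def grab(n):
    im,d=bot.grab_frame(n); return im,d
def save(im,f): cv2.imwrite('pics/'+f,cv2.cvtColor(im,cv2.COLOR_RGB2BGR))
def ray(n,uv):
    c=bot.camera_info(n);K=np.array(c['camera_matrix']);T=np.array(c['world_to_cam'])
    r=np.linalg.inv(K)@[uv[0],uv[1],1.]
    R=T[:3,:3]; o=-R.T@T[:3,3]; return o,R.T@r   # dir scaled with depth=1
def at_z(n,uv,z):
    o,r=ray(n,uv); return o+r*(z-o[2])/r[2]
def at_d(n,uv,d):
    o,r=ray(n,uv); return o+r*d
def proj(n,p):
    c=bot.camera_info(n);q=np.array(c['world_to_cam'])[:3]@np.append(p,1);u=np.array(c['camera_matrix'])@q;return u[:2]/u[2]
def tri(uv1,uv2):
    A=[];b=[]
    M=np.zeros((3,3));v=np.zeros(3)
    for n,uv in(('scene',uv1),('top',uv2)):
        o,r=ray(n,uv);r=r/np.linalg.norm(r);P=np.eye(3)-np.outer(r,r);M+=P;v+=P@o
    return np.linalg.solve(M,v)
E
python3 - <<'E'
from h import *
np.set_printoptions(precision=1,suppress=True)
for n in('scene','top'):
    im,d=grab(n);save(im,n+'1.png');print(n,at_d(n,(320,240),0),bot.state()['clock'])
    for t in['pivot','knob','lens_front','target_center','shutter_top','stand','rack','bottle_a','tray','tile_blue']:
        for x in bot.landmark_of(n,t)[:3]:
            u=x['position'];z=dict(pivot=230,target_center=78,shutter_top=56,knob=230,lens_front=230,tile_blue=70).get(t,0)
            i=np.round(u).astype(int);dd=d[min(i[1],479),min(i[0],639)]
            print(t,round(x['p'],2),np.array(u),'z',z,at_z(n,u,z)[:2],'depth',at_d(n,u,dd))
E
```

```text
scene [1057.1 -799.7 1431.1] 0.05
pivot 0.66 [310.5 220. ] z 230 [556.8  -9.7] depth [568.  -27.3 256.8]
knob 0.63 [275.8 217.1] z 230 [456.  -54.6] depth [468.7 -70.4 255.4]
lens_front 0.42 [335.6 224.5] z 230 [633.8  14.3] depth [556.3 163.3  10.2]
target_center 0.88 [371.  272.7] z 78 [777.5   1.9] depth [778.2  -0.   81.2]
target_center 0.73 [389.4 241.6] z 78 [775.8 145.3] depth [776.6 142.4  82.2]
target_center 0.67 [279.4 297.9] z 78 [ 568.5 -227.3] depth [ 544.1 -198.7   10.6]
shutter_top 0.62 [225.1 301.3] z 56 [ 416.6 -315.6] depth [ 426.7 -323.2   77.8]
stand 0.72 [315.5 262.9] z 0 [574.2 -13.6] depth [584.9 -30.9  31.6]
stand 0.21 [276.  218.2] z 0 [344.4  84. ] depth [468.9 -70.3 250. ]
stand 0.15 [272.  371.7] z 0 [ 659.7 -419.5] depth [ 663.4 -423.1   13.4]
rack 0.85 [342.7 194.9] z 0 [506.1 310.5] depth [523.2 275.9  44.6]
bottle_a 0.93 [390.8 183. ] z 0 [641.4 460.5] depth [652.2 427.7  37.3]
bottle_a 0.65 [372.1 162.3] z 0 [526.  525.3] depth [537.8 495.9  31.7]
bottle_a 0.5 [273.6 369.5] z 0 [ 660.1 -411.3] depth [ 661.6 -412.8    5.6]
tray 0.7 [220.6 383.8] z 0 [ 
[... 418 characters left out ...]
h [623.8   3.5 242.3]
target_center 0.97 [311.9 190.7] z 78 [783.3  18.8] depth [785.1  18.9  70.7]
target_center 0.89 [258.8 269.4] z 78 [534.9 174.9] depth [543.2 182.    4.7]
target_center 0.89 [379.  273.8] z 78 [ 528.6 -190.1] depth [ 535.8 -196.9   13.2]
shutter_top 0.43 [421.6 304.1] z 56 [ 440.7 -322.8] depth [ 439.5 -319.3   75.8]
stand 0.84 [320.1 264.3] z 0 [563.9 -11.3] depth [531.4  -9.8 259.8]
rack 0.65 [216.5 278.4] z 0 [512.6 314.9] depth [504.8 301.6  79.3]
bottle_a 0.87 [151.  267.5] z 0 [543.1 523.4] depth [531.7 495.7  99.8]
bottle_a 0.73 [180.  237.1] z 0 [642.4 437. ] depth [632.4 423.1  60.3]
tile_blue 0.9 [354.2 198.7] z 70 [ 762.5 -113. ] depth [ 760.1 -112.4   80.2]
```

View pics/scene1.png

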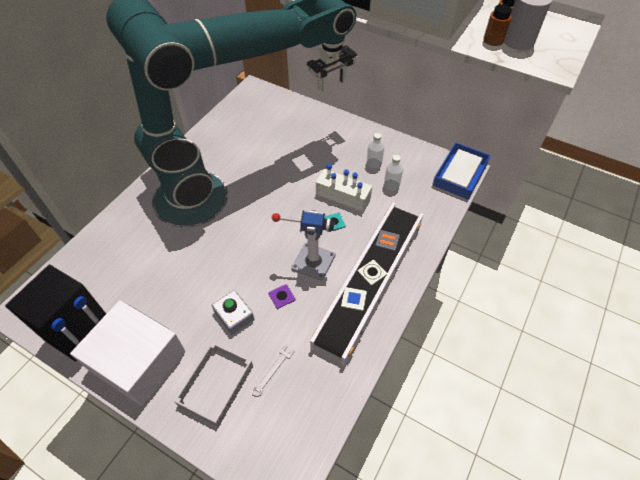

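View pics/top1.png

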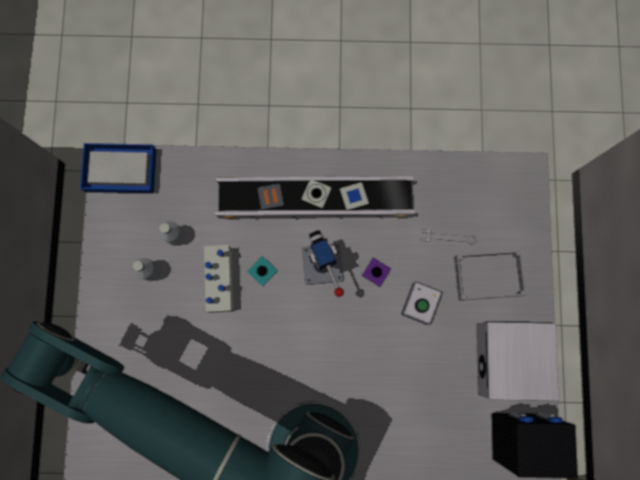

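The scene shows the camera (blue box at scene (313,221), top (320,252)) and its red knob at scene (276,217), top (339,292). It also shows the green button at scene (230,305), top (422,305).

Target candidates are the white tile on the belt at scene (372,272) / top (317,193), the turquoise tile at scene (335,222) and the purple tile at scene (282,296). Only the white one is white and lies on the belt, so it fits the description. I'll confirm it in a crop and measure by colour.

```bash
python3 - <<'E'
from h import *
np.set_printoptions(precision=1,suppress=True)
P={}
roi={'scene':dict(knob=(262,205,290,230),btn=(215,292,245,320),spot=(362,262,383,283),box=(296,205,332,236)),
     'top':dict(knob=(328,283,350,303),btn=(410,293,435,317),spot=(307,183,327,203),box=(303,228,342,275))}
for n in roi:
    im,d=grab(n);hsv=cv2.cvtColor(im,cv2.COLOR_RGB2HSV).astype(int);H,S,V=hsv[...,0],hsv[...,1],hsv[...,2]
    m=dict(knob=((H<8)|(H>172))&(S>140)&(V>60),btn=(H>45)&(H<85)&(S>90),spot=V<70,box=(H>100)&(H<125)&(S>120))
    for k,(a,b,c,e) in roi[n].items():
        mm=m[k][b:e,a:c].astype(np.uint8)
        nn,l,st,ce=cv2.connectedComponentsWithStats(mm)
        # biggest, or for spot nearest centre
        i=1+np.argmax(st[1:,4]) if k!='spot' else 1+np.argmin(np.linalg.norm(ce[1:]-np.array([(c-a)/2,(e-b)/2]),axis=1))
        u=ce[i]+[a,b];dep=np.median(d[b:e,a:c][(l==i)]);P[n,k]=u
        print(n,k,u,st[i],at_d(n,u,dep))
    if n=='top':
        w=[cv2.resize(im[175:325,290:445],(775,750),interpolation=cv2.INTER_CUBIC)[:600]]
        save(w[0],'crop2.png')
    else: save(cv2.resize(im[195:325,215:395],(792,572),interpolation=cv2.INTER_CUBIC),'crop1.png')
for k in('knob','btn','spot','box'):print(k,tri(P['scene',k],P['top',k]))
print('spot z78',at_z('scene',P['scene','spot'],78),at_z('top',P['top','spot'],78));print('btn z60',at_z('scene',P['scene','btn'],58),at_z('top',P['top','btn'],58))
E
```

```text
scene knob [275.7 216.9] [11  9  7  7 41] [464.1 -64.9 247.4]
scene btn [228.8 303.3] [ 9  7 10  9 67] [ 439.5 -322.    74.4]
scene spot [372.1 271.2] [ 6  6  9  8 54] [778.6   7.4  80.6]
scene box [312.2 218.7] [  6   7  21  14 219] [568.7 -18.3 253.8]
top knob [338.6 291.7] [ 7  5  8  8 49] [458.3 -61.7 249.5]
top btn [422.1 305.1] [ 7  7 11 11 89] [ 436.9 -321.5   71.1]
top spot [315.9 192.6] [ 4  5 10 10 78] [777.4   6.4  78.4]
top box [322.9 253. ] [  9  12  23  29 391] [563.9 -17.1 252.1]
knob [459.9 -61.3 240.5]
btn [ 437.4 -321.1   70.7]
spot [777.8   7.   80.2]
box [565.6 -16.1 248.8]
spot z78 [778.1   9.   78. ] [777.5   6.4  78. ]
btn z60 [ 432.1 -316.2   58. ] [ 437.7 -323.8   58. ]
```

View pics/crop1.png

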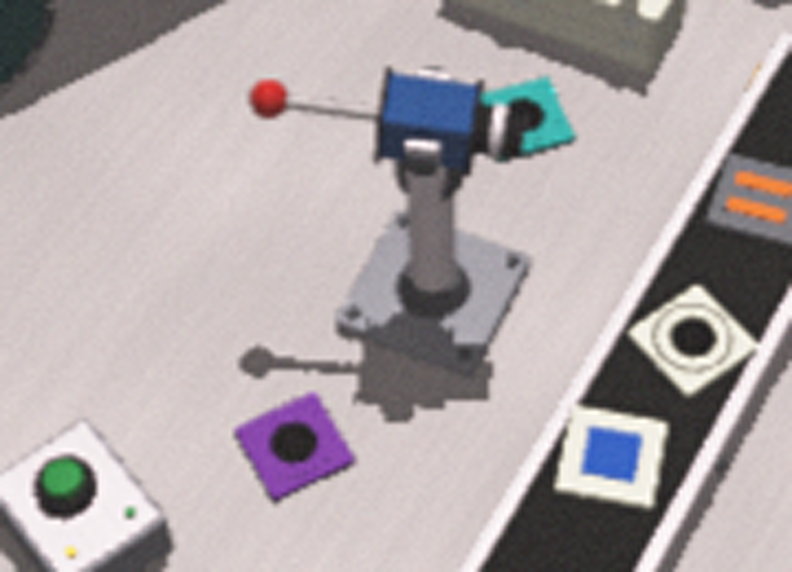

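View pics/crop2.png

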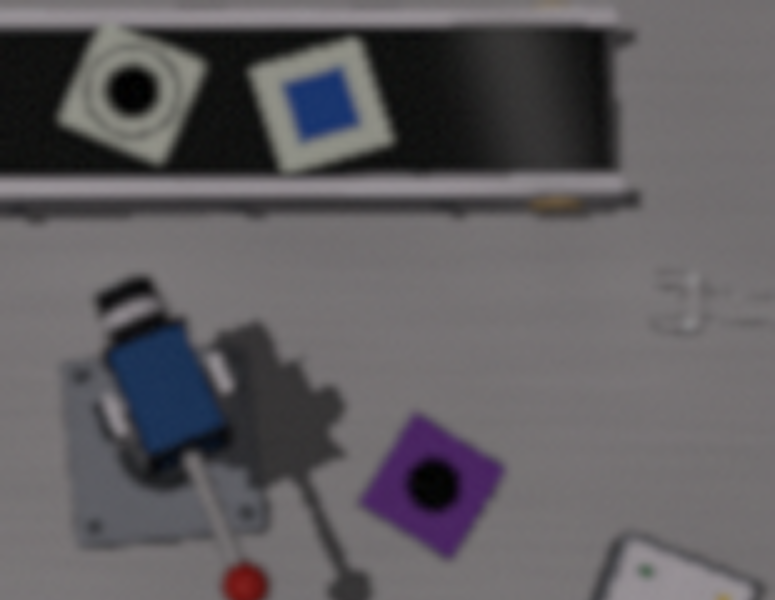

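Both crops confirm the target: the white tile with a black spot and thin ring, on the belt at about (778, 7, 78), at scene (372,271) and top (316,193). The camera is nearly level and yawed to the left.

```bash
python3 - <<'E'
from h import *
np.set_printoptions(precision=3,suppress=True)
s=bot.state();print(s['orientation'],s['position'],s['clock'],s['force'],s['opening'])
C=[(303,248),(306,284.4),(343.6,281)]
w=[at_z('top',c,8) for c in C];print(w,'centre',(w[0]+w[2])/2)
E
```

```text
[-3.142 -0.     2.72 ] [276.35  615.826 218.612] 1.2 [ 0.265 -0.219  0.421] 1.0012566457267265
[array([613.847,  43.924,   8.   ]), array([498.388,  31.846,   8.   ]), array([511.413, -86.154,   8.   ])] centre [562.63  -21.115   8.   ]
```

move_arm(
  series=[
    {"jaw": 0.06,"dz": 0.04},
    {"jaw": 0.06,"dz": 0.04},
    {"jaw": 0.06,"dz": 0.04},
    {"jaw": 0.06,"dx": 0.01,"dy": -0.035},
    {"jaw": 0.06,"dx": 0.01,"dy": -0.035},
    {"jaw": 0.06,"dx": 0.01,"dy": -0.035},
    {"jaw": 0.06,"dx": 0.01,"dy": -0.035},
    {"jaw": 0.06,"dx": 0.01,"dy": -0.035},
    {"jaw": 0.06,"dx": 0.01,"dy": -0.035},
    {"jaw": 0.06,"dx": 0.01,"dy": -0.035},
    {"jaw": 0.06,"dx": 0.01,"dy": -0.035},
    {"jaw": 0.06,"dx": 0.01,"dy": -0.035},
  ],
  grip_force=15,
)

```text
invalid input at $.series[0]: expected keys jaw, dx, dy, dz, spin
```

move_arm(
  series=[
    {"jaw": 0.06,"dx": 0,"dy": 0,"dz": 0.04,"spin": 0},
    {"jaw": 0.06,"dx": 0,"dy": 0,"dz": 0.04,"spin": 0},
    {"jaw": 0.06,"dx": 0,"dy": 0,"dz": 0.04,"spin": 0},
    {"jaw": 0.06,"dx": 0.01,"dy": -0.034,"dz": 0,"spin": 2.5},
    {"jaw": 0.06,"dx": 0.01,"dy": -0.034,"dz": 0,"spin": 2.5},
    {"jaw": 0.06,"dx": 0.01,"dy": -0.034,"dz": 0,"spin": 2.5},
    {"jaw": 0.06,"dx": 0.01,"dy": -0.034,"dz": 0,"spin": 2.5},
    {"jaw": 0.06,"dx": 0.01,"dy": -0.034,"dz": 0,"spin": 2.5},
    {"jaw": 0.06,"dx": 0.01,"dy": -0.034,"dz": 0,"spin": 2.5},
    {"jaw": 0.06,"dx": 0.01,"dy": -0.034,"dz": 0,"spin": 2.5},
    {"jaw": 0.06,"dx": 0.01,"dy": -0.034,"dz": 0,"spin": 2.5},
    {"jaw": 0.06,"dx": 0.01,"dy": -0.034,"dz": 0,"spin": 2.5},
  ],
  grip_force=15,
)

```text
clock: 2.2
position: [366.3, 308.2, 338.8]
orientation: [3.141, 0.0, 3.115]
force: [1.4, -0.2, -0.8]
opening: 0.643
```

move_arm(
  series=[
    {"jaw": 0.06,"dx": 0.008,"dy": -0.034,"dz": 0,"spin": 2.3},
    {"jaw": 0.06,"dx": 0.008,"dy": -0.034,"dz": 0,"spin": 2.3},
    {"jaw": 0.06,"dx": 0.008,"dy": -0.034,"dz": 0,"spin": 2.3},
    {"jaw": 0.06,"dx": 0.009,"dy": -0.034,"dz": 0,"spin": 2.3},
    {"jaw": 0.06,"dx": 0.009,"dy": -0.034,"dz": 0,"spin": 2.3},
    {"jaw": 0.06,"dx": 0.009,"dy": -0.034,"dz": 0,"spin": 2.3},
    {"jaw": 0.06,"dx": 0.009,"dy": -0.034,"dz": 0,"spin": 2.3},
    {"jaw": 0.06,"dx": 0.009,"dy": -0.034,"dz": 0,"spin": 2.3},
    {"jaw": 0.06,"dx": 0.009,"dy": -0.034,"dz": 0,"spin": 2.3},
    {"jaw": 0.06,"dx": 0.008,"dy": -0.034,"dz": 0,"spin": 2.0},
    {"jaw": 0.06,"dx": 0.008,"dy": -0.03,"dz": 0,"spin": 2.0},
    {"jaw": 0.06,"dx": 0,"dy": 0,"dz": 0,"spin": 0},
  ],
)

```text
clock: 3.2
position: [460.9, -64.2, 338.1]
orientation: [-3.141, -0.001, -2.741]
force: [-0.3, 0.8, -0.8]
opening: 0.644
```

```bash
python3 - <<'E'
from h import *
s=bot.state();print(s['position'],s['orientation'],s['opening'])
im,d=grab('scene');save(cv2.resize(im[130:290,200:400],(750,600),interpolation=cv2.INTER_CUBIC),'above.png')
print(proj('scene',s['position']))
E
```

```text
[460.91265629 -64.20451171 338.10541378] [-3.14113461e+00 -1.06232994e-03 -2.74104715e+00] 0.6441170771095316
[272.53455188 197.34557704]
```

View pics/above.png

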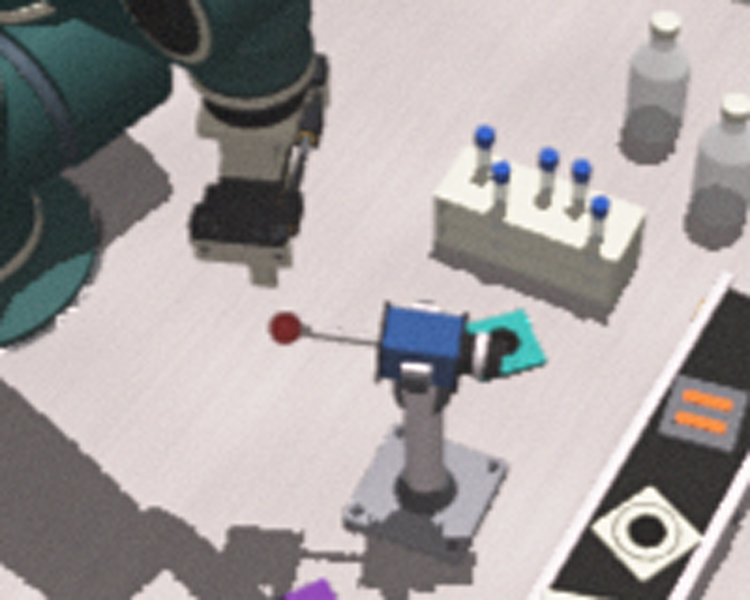

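The view shows the gripper above the knob (ball at crop (285,328)), with its fingers on either side of the rod's line. I'll go down and pinch.

move_arm(
  series=[
    {"jaw": 0.06,"dx": 0,"dy": 0.002,"dz": -0.025,"spin": 0},
    {"jaw": 0.06,"dx": 0,"dy": 0,"dz": -0.025,"spin": 0},
    {"jaw": 0.06,"dx": 0,"dy": 0,"dz": -0.025,"spin": 0},
    {"jaw": 0.06,"dx": 0,"dy": 0,"dz": -0.022,"spin": 0},
    {"jaw": 0.06,"dx": 0,"dy": 0,"dz": -0.02,"spin": 0},
    {"jaw": 0.06,"dx": 0,"dy": 0,"dz": 0,"spin": 0},
    {"jaw": 0.02,"dx": 0,"dy": 0,"dz": 0,"spin": 0},
    {"jaw": 0.02,"dx": 0,"dy": 0,"dz": 0,"spin": 0},
    {"jaw": 0.02,"dx": 0,"dy": 0,"dz": 0,"spin": 0},
    {"jaw": 0.02,"dx": 0,"dy": 0,"dz": 0,"spin": 0},
    {"jaw": 0.02,"dx": 0,"dy": 0,"dz": 0,"spin": 0},
    {"jaw": 0.02,"dx": 0,"dy": 0,"dz": 0,"spin": 0},
  ],
  grip_force=15,
)

```text
clock: 4.25
position: [460.6, -58.3, 222.3]
orientation: [-3.141, 0.001, -2.74]
force: [0.5, -1.7, 0.7]
opening: 0.289
```

move_arm(
  series=[
    {"jaw": 0.02,"dx": 0,"dy": 0.0026,"dz": 0.005,"spin": -1.3},
    {"jaw": 0.02,"dx": 0,"dy": 0.0026,"dz": 0.005,"spin": -1.3},
    {"jaw": 0.02,"dx": 0,"dy": 0.0027,"dz": 0.0049,"spin": -1.3},
    {"jaw": 0.02,"dx": 0.0004,"dy": 0.0028,"dz": 0.0049,"spin": -1.3},
    {"jaw": 0.02,"dx": 0.0006,"dy": 0.0028,"dz": 0.0048,"spin": -1.3},
    {"jaw": 0.02,"dx": 0.0008,"dy": 0.0028,"dz": 0.0048,"spin": -1.3},
    {"jaw": 0.02,"dx": 0.0012,"dy": 0.0028,"dz": 0.0046,"spin": -1.3},
    {"jaw": 0.02,"dx": 0.0014,"dy": 0.0028,"dz": 0.0046,"spin": -1.3},
    {"jaw": 0.02,"dx": 0.0017,"dy": 0.0027,"dz": 0.0046,"spin": -1.3},
    {"jaw": 0.02,"dx": 0.002,"dy": 0.0026,"dz": 0.0044,"spin": -1.3},
    {"jaw": 0.02,"dx": 0.0023,"dy": 0.0025,"dz": 0.0043,"spin": -1.3},
    {"jaw": 0.02,"dx": 0.0025,"dy": 0.0025,"dz": 0.0042,"spin": -1.3},
  ],
)

```text
clock: 5.25
position: [473.1, -26.0, 277.8]
orientation: [-3.141, -0.001, -3.013]
force: [-1.3, -1.7, -2.7]
opening: 0.287
```

move_arm(
  series=[
    {"jaw": 0.02,"dx": 0,"dy": 0,"dz": 0,"spin": 0},
    {"jaw": 0.02,"dx": 0,"dy": 0,"dz": 0,"spin": 0},
  ],
)

```text
clock: 5.42
position: [473.3, -25.9, 278.0]
orientation: [3.141, 0.0, -3.011]
force: [-1.0, 0.9, 2.8]
opening: 0.29
```

```bash
cat > meas.py <<'E'
from h import *
import sys
np.set_printoptions(precision=1,suppress=True)
piv=np.array([564.3,-18,230]);tgt=np.array([777.8,7,78])
P={}
for n in('scene','top'):
    im,d=grab(n);hsv=cv2.cvtColor(im,cv2.COLOR_RGB2HSV).astype(int);H,S,V=hsv[...,0],hsv[...,1],hsv[...,2]
    c=proj(n,np.array([471,-29,290])).astype(int);x0,y0=c-22
    m=(((H<8)|(H>172))&(S>140)&(V>45))[y0:y0+44,x0:x0+44].astype(np.uint8)
    nn,l,st,ce=cv2.connectedComponentsWithStats(m)
    if nn>1:
        i=1+np.argmax(st[1:,4]);P[n]=ce[i]+[x0,y0];print(n,P[n],st[i])
    save(cv2.resize(im[y0-15:y0+75,x0-20:x0+100],(800,600),interpolation=cv2.INTER_CUBIC),n+sys.argv[1]+'.png')
if len(P)==2:
    k=tri(P['scene'],P['top']);v=piv-k;print('knob',k,'len',np.linalg.norm(v))
    s=np.arctan2(v[1],v[0]);t=np.arctan2(-v[2],np.hypot(*v[:2]));w=tgt-piv
    sw=np.arctan2(w[1],w[0]);tw=np.arctan2(-w[2],np.hypot(*w[:2]))
    print('yaw,tilt %.3f %.3f want %.3f %.3f'%(s,t,sw,tw))
    cs,ct=np.cos(sw),np.cos(tw);print('want knob',piv-115*np.array([ct*cs,ct*np.sin(sw),-np.sin(tw)]))
s=bot.state();print(s['position'],s['force'],s['opening'])
E
python3 meas.py a
```

```text
scene [286.1 198.9] [25 18  3  5 10]
[473.1 -26.  277.8] [-0.7  1.6  2.8] 0.2881621973349409
```

Knob occluded by the gripper; release, rise clear and measure.

move_arm(
  series=[
    {"jaw": 0.06,"dx": 0,"dy": 0,"dz": 0,"spin": 0},
    {"jaw": 0.06,"dx": 0,"dy": 0,"dz": 0,"spin": 0},
    {"jaw": 0.06,"dx": 0,"dy": 0,"dz": 0,"spin": 0},
    {"jaw": 0.06,"dx": 0,"dy": 0,"dz": 0,"spin": 0},
    {"jaw": 0.06,"dx": 0,"dy": 0,"dz": 0.025,"spin": 0},
    {"jaw": 0.06,"dx": 0,"dy": 0,"dz": 0.03,"spin": 0},
    {"jaw": 0.06,"dx": 0,"dy": 0,"dz": 0.03,"spin": 0},
    {"jaw": 0.06,"dx": -0.02,"dy": 0.03,"dz": 0,"spin": 0},
    {"jaw": 0.06,"dx": -0.02,"dy": 0.035,"dz": 0,"spin": 0},
    {"jaw": 0.06,"dx": -0.02,"dy": 0.035,"dz": 0,"spin": 0},
    {"jaw": 0.06,"dx": 0,"dy": 0.035,"dz": 0,"spin": 0},
    {"jaw": 0.06,"dx": 0,"dy": 0.035,"dz": 0,"spin": 0},
  ],
)

```text
clock: 6.52
position: [412.2, 145.4, 363.5]
orientation: [3.141, 0.002, -3.012]
force: [1.8, 0.8, 0.7]
opening: 0.649
```

```bash
python3 meas.py b
```

```text
scene [283.3 199.3] [20 17  7  7 35]
top [326.3 286.4] [19 19  8  9 57]
knob [469.2 -26.1 294.8] len 115.33757035158943
yaw,tilt 0.085 0.596 want 0.117 0.615
want knob [471.  -28.9 296.4]
[412.6 147.6 362.5] [1.1 0.1 0.4] 0.6457853560205394
```

View pics/topb.png

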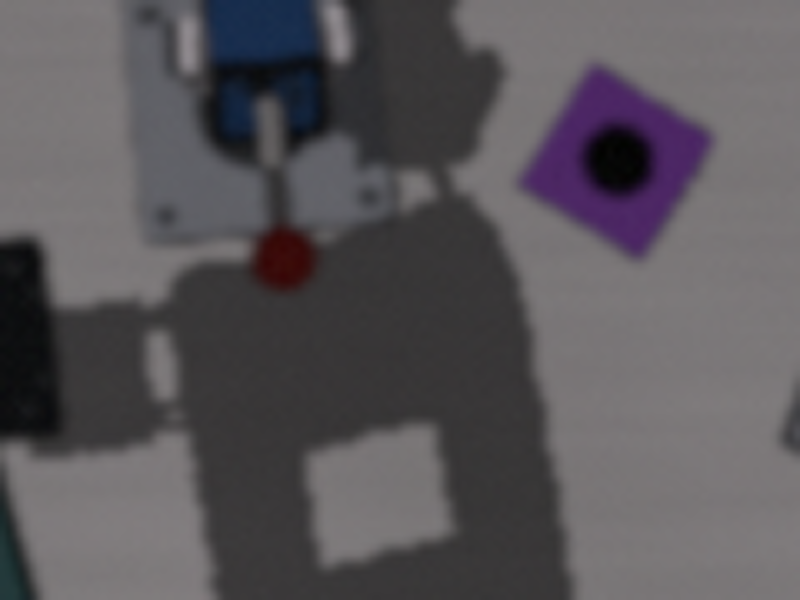

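View pics/sceneb.png

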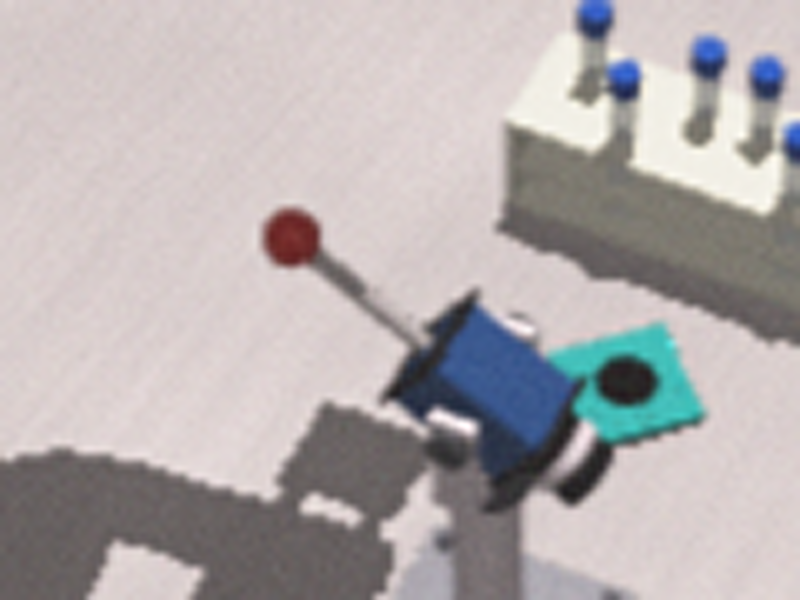

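The knob sits at 115 mm from the pivot, as it should, and the camera is nearly aimed. A check that needs no calibration: in each image the knob-to-spot line should run along the rod, box and lens. I'll overlay it.

```bash
python3 - <<'E'
from h import *
np.set_printoptions(precision=1,suppress=True)
k={'scene':(283.3,199.3),'top':(326.3,286.4)};sp={'scene':(372.1,271.2),'top':(315.9,192.6)}
o=[]
for n,(x,y,w,h,s) in {'scene':(275,190,105,90,5),'top':(290,182,66,110,5)}.items():
    im,_=grab(n)
    for t in('pivot','lens_front'):
        for r in bot.landmark_of(n,t)[:1]:
            p=np.array(r['position']);a=np.array(k[n]);d=np.array(sp[n])-a;d/=np.linalg.norm(d);v=p-a
            print(n,t,p,round(r['p'],2),'off line px %.1f'%(d[0]*v[1]-d[1]*v[0]))
    print(n,'my pivot',proj(n,np.array([564.3,-18,230])))
    c=cv2.resize(im[y:y+h,x:x+w],None,fx=s,fy=s,interpolation=cv2.INTER_CUBIC)
    f=lambda p:tuple(int(round((q-b+.5)*s)) for q,b in zip(p,(x,y)))
    cv2.line(c,f(k[n]),f(sp[n]),(255,255,0),1)
    o.append(cv2.copyMakeBorder(c,0,600-c.shape[0],0,0,cv2.BORDER_CONSTANT) if c.shape[0]<600 else c)
im=np.hstack(o);f=min(1,800/im.shape[1]);print(f,im.shape);save(cv2.resize(im,None,fx=f,fy=f),'line.png')
E
```

```text
scene pivot [310.7 220.5] 0.69 off line px -0.8
scene lens_front [371.4 161.4] 0.61 off line px -84.9
scene my pivot [311.2 222.8]
top pivot [319.7 258.5] 0.88 off line px -3.5
top lens_front [319.9 236.6] 0.51 off line px -0.9
top my pivot [323.2 254. ]
0.935672514619883 (600, 855, 3)
```

View pics/line.png

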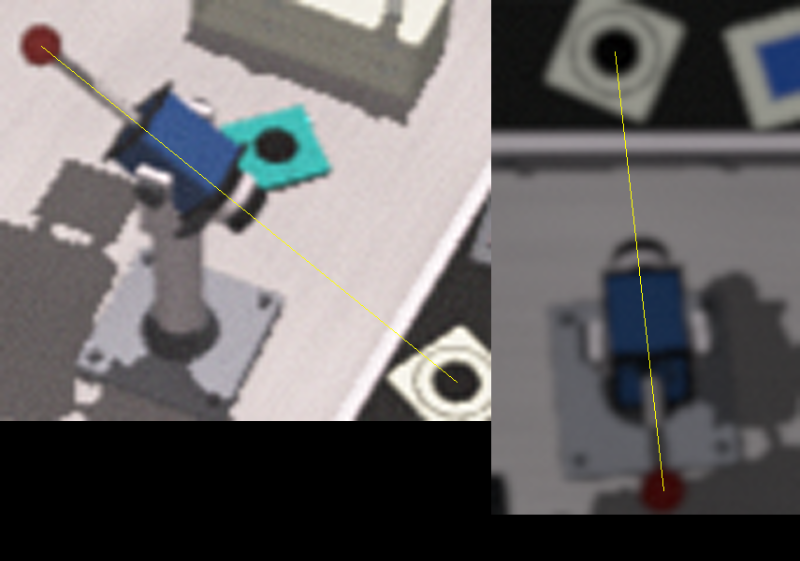

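In the top view the line runs through the rod and box, with the lens slightly to its right. In the scene view the camera axis looks slightly above the line. To pin this down, I'll fit box and ball to the depth points.

```bash
cat > fit.py <<'E'
from h import *
from scipy.optimize import least_squares
np.set_printoptions(precision=3,suppress=True)
def axes(s,t):
    x=np.array([np.cos(t)*np.cos(s),np.cos(t)*np.sin(s),-np.sin(t)]);y=np.array([-np.sin(s),np.cos(s),0]);return np.array([x,y,np.cross(x,y)])
def fit(N=5,s0=.1,t0=.6):
    piv0=np.array([564.3,-18,230]);B={};Kn={}
    kc=piv0-115*axes(s0,t0)[0]
    for n in('scene','top'):
        for _ in range(N):
            im,d=grab(n);hsv=cv2.cvtColor(im,cv2.COLOR_RGB2HSV).astype(int);H,S,V=hsv[...,0],hsv[...,1],hsv[...,2]
            for D,m,c,r in((B,(H>100)&(H<125)&(S>120),piv0,55),(Kn,((H<8)|(H>172))&(S>140)&(V>45),kc,35)):
                m=cv2.erode(m.astype(np.uint8),np.ones((2,2)))
                v,u=np.nonzero(m);P=np.array([at_d(n,q,d[q[1],q[0]]) for q in zip(u,v) if np.hypot(*(np.array(q)-proj(n,c)))<20])
                if len(P):D.setdefault(n,[]).append(P[np.linalg.norm(P-c,axis=1)<r])
    B={n:np.vstack(v) for n,v in B.items()};Kn={n:np.vstack(v) for n,v in Kn.items()}
    def res(p,ns,full=False):
        A=axes(p[2],p[3]);pv=np.array([p[0],p[1],230+p[4]]);o=[]
        for n in ns:
            q=np.abs((B[n]-pv)@A.T)-[35,23,23]
            o.append(np.linalg.norm(np.maximum(q,0),axis=1)+np.minimum(q.max(1),0))
            if n in Kn:o.append(3*(np.linalg.norm(Kn[n]-pv+115*A[0],axis=1)-14))
        return np.append(np.concatenate(o),[30*p[4]/2])
    for ns in(['scene'],['top'],['scene','top']):
        f=least_squares(res,[piv0[0],piv0[1],s0,t0,0],args=(ns,),loss='soft_l1',x_scale=[1,1,.01,.01,1])
        p=f.x;A=axes(p[2],p[3]);pv=np.array([p[0],p[1],230])
        print(ns,'piv',p[:2],'dz',p[4],'yaw,tilt',p[2:4],'rms',np.sqrt(np.mean(f.fun**2)),'target in pivot',A@(np.array([777.8,7,78+p[4]])-pv-[0,0,p[4]]),'n',[len(B[n]) for n in ns])
    return p
if __name__=='__main__':
    fit();s=bot.state();print(s['clock'],s['position'],s['orientation'])
E
python3 fit.py
```

```text
['scene'] piv [562.291 -13.991] dz 3.1147296142112664 yaw,tilt [0.13  0.575] rms 3.7675580798827175 target in pivot [264.272  -7.213  -9.838] n [906]
['top'] piv [564.273 -13.224] dz -0.5095672504212034 yaw,tilt [0.11  0.586] rms 4.229060310149194 target in pivot [262.739  -3.377  -7.977] n [1454]
['scene', 'top'] piv [564.648 -12.818] dz 0.3076925719162905 yaw,tilt [0.126 0.576] rms 4.121225344452369 target in pivot [262.216  -7.178 -11.04 ] n [906, 1454]
7.4167 [413.261 144.001 362.737] [ 3.142  0.    -3.012]
```

Every estimate says the tilt is 0.02–0.04 rad short. The yaw estimates scatter around zero error. I'll re-pinch along the reverse path and raise the knob slightly.

move_arm(
  series=[
    {"jaw": 0.06,"dx": 0,"dy": -0.035,"dz": 0,"spin": 0},
    {"jaw": 0.06,"dx": 0,"dy": -0.035,"dz": 0,"spin": 0},
    {"jaw": 0.06,"dx": 0.02,"dy": -0.035,"dz": 0,"spin": 0},
    {"jaw": 0.06,"dx": 0.02,"dy": -0.035,"dz": 0,"spin": 0},
    {"jaw": 0.06,"dx": 0.018,"dy": -0.03,"dz": 0,"spin": 0},
    {"jaw": 0.06,"dx": 0,"dy": 0,"dz": 0,"spin": 0},
    {"jaw": 0.06,"dx": 0,"dy": 0,"dz": 0,"spin": 0},
    {"jaw": 0.06,"dx": 0,"dy": 0,"dz": -0.03,"spin": 0},
    {"jaw": 0.06,"dx": 0,"dy": 0,"dz": -0.03,"spin": 0},
    {"jaw": 0.06,"dx": 0,"dy": 0,"dz": -0.025,"spin": 0},
    {"jaw": 0.06,"dx": 0,"dy": 0,"dz": 0,"spin": 0},
    {"jaw": 0.06,"dx": 0,"dy": 0,"dz": 0,"spin": 0},
  ],
)

```text
clock: 8.42
position: [470.7, -25.1, 277.9]
orientation: [3.141, -0.001, -3.011]
force: [-0.2, 0.2, 0.7]
opening: 0.647
```

move_arm(
  series=[
    {"jaw": 0.02,"dx": 0,"dy": 0,"dz": 0,"spin": 0},
    {"jaw": 0.02,"dx": 0,"dy": 0,"dz": 0,"spin": 0},
    {"jaw": 0.02,"dx": 0,"dy": 0,"dz": 0,"spin": 0},
    {"jaw": 0.02,"dx": 0,"dy": 0,"dz": 0,"spin": 0},
    {"jaw": 0.02,"dx": 0,"dy": 0,"dz": 0,"spin": 0},
    {"jaw": 0.02,"dx": 0,"dy": 0,"dz": 0,"spin": 0},
    {"jaw": 0.02,"dx": 0.001,"dy": 0,"dz": 0.0015,"spin": 0},
    {"jaw": 0.02,"dx": 0.0015,"dy": 0,"dz": 0.002,"spin": 0},
    {"jaw": 0.02,"dx": 0,"dy": 0,"dz": 0,"spin": 0},
    {"jaw": 0.02,"dx": 0,"dy": 0,"dz": 0,"spin": 0},
  ],
)

```text
clock: 9.25
position: [473.8, -25.9, 281.6]
orientation: [3.141, -0.0, -3.012]
force: [-5.0, 1.7, 2.8]
opening: 0.288
```

move_arm(
  series=[
    {"jaw": 0.06,"dx": 0,"dy": 0,"dz": 0,"spin": 0},
    {"jaw": 0.06,"dx": 0,"dy": 0,"dz": 0,"spin": 0},
    {"jaw": 0.06,"dx": 0,"dy": 0,"dz": 0,"spin": 0},
    {"jaw": 0.06,"dx": 0,"dy": 0,"dz": 0,"spin": 0},
    {"jaw": 0.06,"dx": 0,"dy": 0,"dz": 0.025,"spin": 0},
    {"jaw": 0.06,"dx": 0,"dy": 0,"dz": 0.03,"spin": 0},
    {"jaw": 0.06,"dx": 0,"dy": 0,"dz": 0.03,"spin": 0},
    {"jaw": 0.06,"dx": -0.02,"dy": -0.03,"dz": 0,"spin": 0},
    {"jaw": 0.06,"dx": -0.02,"dy": -0.035,"dz": 0,"spin": 0},
    {"jaw": 0.06,"dx": 0,"dy": -0.035,"dz": 0,"spin": 0},
    {"jaw": 0.06,"dx": 0,"dy": -0.035,"dz": 0,"spin": 0},
    {"jaw": 0.06,"dx": 0,"dy": -0.035,"dz": 0,"spin": 0},
  ],
)

```text
clock: 10.25
position: [433.2, -197.5, 366.6]
orientation: [-3.141, 0.001, -3.012]
force: [1.0, 1.0, -0.2]
opening: 0.644
```

```bash
python3 meas.py c; python3 fit.py
```

```text
scene [284.  198.5] [21 16  7  8 44]
top [325.7 285.2] [18 18  8  9 53]
knob [471.7 -24.8 298.9] len 115.58722675818633
yaw,tilt 0.073 0.638 want 0.117 0.615
want knob [471.  -28.9 296.4]
[ 433.3 -199.6  365.5] [ 1.1  0.  -0.4] 0.6478736934180327
['scene'] piv [563.843 -12.552] dz 1.943653149376743 yaw,tilt [0.128 0.611] rms 3.829753275699301 target in pivot [263.059  -7.885  -1.298] n [878]
['top'] piv [564.202 -12.819] dz -0.5575125190016279 yaw,tilt [0.109 0.622] rms 3.922247880907793 target in pivot [262.88   -3.563   1.416] n [1570]
['scene', 'top'] piv [564.705 -12.473] dz 0.0578099503073722 yaw,tilt [0.126 0.616] rms 3.958720597787921 target in pivot [262.365  -7.558  -0.446] n [878, 1570]
10.85 [ 433.874 -195.376  366.4  ] [-3.141  0.    -3.011]
```

The tilt is now right. The two pivot estimates put the sideways error at about +9 mm and −8 mm, so the middle is near zero, and both are within 18 mm. Next is the button at about (437, −321), top about 71 mm high.

move_arm(
  series=[
    {"jaw": 0,"dx": 0.003,"dy": -0.03,"dz": 0,"spin": 0},
    {"jaw": 0,"dx": 0,"dy": -0.03,"dz": 0,"spin": 0},
    {"jaw": 0,"dx": 0,"dy": -0.03,"dz": 0,"spin": 0},
    {"jaw": 0,"dx": 0,"dy": -0.031,"dz": 0,"spin": 0},
    {"jaw": 0,"dx": 0,"dy": 0,"dz": -0.035,"spin": 0},
    {"jaw": 0,"dx": 0,"dy": 0,"dz": -0.035,"spin": 0},
    {"jaw": 0,"dx": 0,"dy": 0,"dz": -0.035,"spin": 0},
    {"jaw": 0,"dx": 0,"dy": 0,"dz": -0.035,"spin": 0},
    {"jaw": 0,"dx": 0,"dy": 0,"dz": -0.035,"spin": 0},
    {"jaw": 0,"dx": 0,"dy": 0,"dz": -0.035,"spin": 0},
    {"jaw": 0,"dx": 0,"dy": 0,"dz": -0.03,"spin": 0},
    {"jaw": 0,"dx": 0,"dy": 0,"dz": 0,"spin": 0},
  ],
)

```text
clock: 11.85
position: [434.9, -315.1, 120.2]
orientation: [3.136, -0.005, -3.011]
force: [-0.5, 2.2, -2.4]
opening: 0.004
```

move_arm(
  series=[
    {"jaw": 0,"dx": 0,"dy": 0,"dz": 0,"spin": 0},
    {"jaw": 0,"dx": 0,"dy": 0,"dz": -0.01,"spin": 0},
    {"jaw": 0,"dx": 0,"dy": 0,"dz": -0.01,"spin": 0},
    {"jaw": 0,"dx": 0,"dy": 0,"dz": -0.01,"spin": 0},
    {"jaw": 0,"dx": 0,"dy": 0,"dz": -0.01,"spin": 0},
    {"jaw": 0,"dx": 0,"dy": 0,"dz": 0,"spin": 0},
    {"jaw": 0,"dx": 0,"dy": 0,"dz": 0,"spin": 0},
  ],
)

```text
clock: 12.43
position: [436.6, -316.8, 85.7]
orientation: [3.141, -0.001, -3.012]
force: [0.6, 0.1, 0.3]
opening: 0.006
```

move_arm(
  series=[
    {"jaw": 0,"dx": 0,"dy": -0.004,"dz": 0,"spin": 0},
    {"jaw": 0,"dx": 0,"dy": 0,"dz": -0.005,"spin": 0},
    {"jaw": 0,"dx": 0,"dy": 0,"dz": -0.005,"spin": 0},
    {"jaw": 0,"dx": 0,"dy": 0,"dz": -0.003,"spin": 0},
    {"jaw": 0,"dx": 0,"dy": 0,"dz": -0.002,"spin": 0},
    {"jaw": 0,"dx": 0,"dy": 0,"dz": 0,"spin": 0},
    {"jaw": 0,"dx": 0,"dy": 0,"dz": 0,"spin": 0},
  ],
)

```text
clock: 13.02
position: [436.7, -321.0, 71.4]
orientation: [-3.142, -0.0, -3.012]
force: [-1.2, 0.1, 2.3]
opening: 0.007
```

move_arm(
  series=[
    {"jaw": 0,"dx": 0,"dy": 0,"dz": -0.002,"spin": 0},
    {"jaw": 0,"dx": 0,"dy": 0,"dz": -0.002,"spin": 0},
    {"jaw": 0,"dx": 0,"dy": 0,"dz": 0,"spin": 0},
    {"jaw": 0,"dx": 0,"dy": 0,"dz": 0,"spin": 0},
  ],
)

```text
clock: 13.35
position: [436.9, -321.1, 67.7]
orientation: [-3.141, 0.0, -3.012]
force: [-3.1, 0.6, 8.0]
opening: 0.007
```

move_arm(
  series=[
    {"jaw": 0,"dx": 0,"dy": 0,"dz": -0.002,"spin": 0},
    {"jaw": 0,"dx": 0,"dy": 0,"dz": 0,"spin": 0},
    {"jaw": 0,"dx": 0,"dy": 0,"dz": 0,"spin": 0},
  ],
)

```text
clock: 13.6
position: [437.0, -321.1, 67.3]
orientation: [-3.141, 0.001, -3.012]
force: [-10.4, 6.9, 26.4]
opening: 0.005
```

move_arm(
  series=[
    {"jaw": 0,"dx": 0,"dy": 0,"dz": -0.001,"spin": 0},
    {"jaw": 0,"dx": 0,"dy": 0,"dz": 0,"spin": 0},
    {"jaw": 0,"dx": 0,"dy": 0,"dz": 0,"spin": 0},
  ],
)

```text
clock: 13.85
position: [437.1, -321.2, 67.2]
orientation: [-3.141, 0.001, -3.012]
force: [-14.6, 8.7, 36.4]
opening: 0.006
```

The button is bottomed: the force climbs steeply with no further travel. I'll hold briefly, release, and back off.

move_arm(
  series=[
    {"jaw": 0,"dx": 0,"dy": 0,"dz": 0.002,"spin": 0},
    {"jaw": 0,"dx": 0,"dy": 0,"dz": 0.005,"spin": 0},
    {"jaw": 0,"dx": 0,"dy": 0,"dz": 0.02,"spin": 0},
    {"jaw": 0,"dx": 0,"dy": 0,"dz": 0.03,"spin": 0},
    {"jaw": 0,"dx": 0,"dy": 0,"dz": 0.03,"spin": 0},
    {"jaw": 0,"dx": 0,"dy": 0,"dz": 0.03,"spin": 0},
    {"jaw": 0,"dx": -0.02,"dy": 0,"dz": 0.03,"spin": 0},
    {"jaw": 0,"dx": -0.03,"dy": 0,"dz": 0.03,"spin": 0},
    {"jaw": 0,"dx": -0.03,"dy": 0,"dz": 0,"spin": 0},
    {"jaw": 0,"dx": 0,"dy": 0,"dz": 0,"spin": 0},
    {"jaw": 0,"dx": 0,"dy": 0,"dz": 0,"spin": 0},
  ],
)

```text
clock: 14.77
position: [356.7, -321.1, 241.1]
orientation: [-3.141, 0.001, -3.013]
force: [1.0, 0.3, 0.7]
opening: 0.006
```

```bash
python3 meas.py d; python3 fit.py | tail -2; python3 - <<'E'
from h import *
a,_=grab('scene');b,_=grab('top');save(np.hstack([a[130:430,170:450],b[140:320,140:530][:, :390].copy() if 0 else cv2.resize(b[140:330,130:530],(520,300))[:300]]),'final.png')
for n in('scene','top'):print(n,[ (np.array(x['position']).round(1),round(x['p'],2)) for x in bot.landmark_of(n,'target_center')[:1]])
E
```

```text
scene [284.  198.5] [21 16  7  8 44]
top [325.7 285.2] [18 18  8  9 53]
knob [471.7 -24.8 298.9] len 115.58722675818633
yaw,tilt 0.073 0.638 want 0.117 0.615
want knob [471.  -28.9 296.4]
[ 357.6 -320.9  240.1] [ 0.7 -0.5  0.7] 0.0026589713262264785
['scene', 'top'] piv [564.578 -13.135] dz 0.23963571319888616 yaw,tilt [0.129 0.615] rms 3.980866264472352 target in pivot [262.522  -7.409  -0.571] n [869, 1585]
15.3667 [ 357.44  -320.934  240.617] [ 3.141 -0.    -3.012]
scene [(array([279.3, 296.1]), 0.75)]
top [(array([376.9, 271.8]), 0.96)]
```

View pics/final.png

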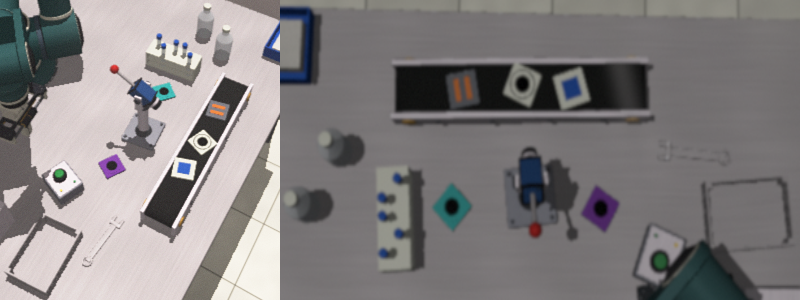

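```bash
python3 - <<'E'
from h import *
np.set_printoptions(precision=2,suppress=True)
im=np.mean([grab('top')[0].astype(float) for _ in range(6)],0)
R,G,B=im[...,0],im[...,1],im[...,2]
for name,w,rows in(('box',np.clip(B-R-25,0,None),range(236,275)),('knob',np.clip(R-G-40,0,None),range(280,291)),):
    w=w.copy();w[:,:304]=0;w[:,342:]=0
    L=[];
    for r in rows:
        q=w[r]
        if q.max()<12: continue
        # subpixel half-max edges
        h=q.max()/2;i=np.nonzero(q>h)[0];a,b=i[0],i[-1]
        l=a-(q[a]-h)/(q[a]-q[a-1]+1e-9);e=b+(q[b]-h)/(q[b]-q[b+1]+1e-9)
        L.append((r,l,e,(l+e)/2))
    L=np.array(L);print(name);print(L[::2])
# lens barrel/white ring rows and rod
g=im.mean(2)
for r in(230,232,234,236,238,268,271,274,277,279):print(r,g[r,308:340].astype(int))
print(proj('top',[564,-18,253]),proj('top',[564,-13,253]))
E
```

```text
box
[[241.   316.63 328.96 322.79]
 [243.   314.9  329.23 322.07]
 [245.   315.04 329.4  322.22]
 [247.   315.13 329.54 322.34]
 [249.   315.33 329.71 322.52]
 [251.   315.43 330.02 322.73]
 [253.   315.6  330.31 322.96]
 [255.   315.76 330.17 322.97]
 [259.   318.95 326.72 322.83]
 [261.   317.02 330.18 323.6 ]
 [263.   317.58 330.35 323.96]
 [265.   317.59 330.41 324.  ]
 [267.   317.75 320.94 319.35]]
knob
[[281.   324.66 327.03 325.84]
 [283.   322.58 328.79 325.69]
 [285.   322.18 329.16 325.67]
 [287.   322.49 328.82 325.65]
 [289.   324.12 327.31 325.71]]
230 [122 122 122 122 122 122 122 121 122 122 122 122 122 122 121 121 121 121
 120 120 120 120 119 119 119 118 118 118 118 118 117 117]
232 [121 121 121 121 121 121 121 121 121 120 118 112 107 105 104 105 107 111
 116 119 120 120 120 120 119 119 119 119 118 119 118 118]
234 [119 119 119 120 119 120 120 117 107  89  68  51  39  33  32  34  39  52
  77 103 116 120 120 120 120 119 119 119 119 119 119 119]
236 [118 118 119 119 119 119 115  98  71  57  67  80  86  90  90  87  80  67
  59  77 102 115 118 118 119 119 118 118 118 118 118 117]
238 [120 119 120 120 120 117 107  87  75  88 101 102  94  83  77  78  79  79
  71  67  76  86  95 108 117 119 119 119 119 118 118 118]
268 [96 97 96 96 95 87 68 43 24 21 26 27 27 31 53 79 90 80 56 30 19 27 38 47
 58 72 79 75 67 57 50 46]
271 [97 96 96 96 95 95 94 88 78 63 50 42 38 38 53 77 90 85 70 63 72 85 94 97
 97 97 97 97 92 76 59 51]
274 [97 96 96 96 97 96 96 96 96 97 96 95 94 91 90 90 92 88 83 88 95 98 98 97
 97 98 98 98 96 92 91 93]
277 [96 96 96 96 96 96 95 95 95 96 96 96 96 96 94 90 91 91 84 83 90 96 98 98
 98 98 97 97 94 84 69 62]
279 [73 73 84 93 95 95 95 95 96 96 95 95 96 95 93 89 88 86 79 76 85 93 96 97
 97 97 97 97 96 92 86 82]
[323.29 252.93] [321.48 252.89]
```

The top image alone, independent of calibration, puts the axis about 8 mm beside the spot centre, against a limit of 18 mm. The tilt estimates lie between −1 and +6 mm, against a limit of 14 mm. The final picture shows the tiles, rack, bottles, tray and wrench undisturbed and the button up. I'm handing in.

```bash
python3 -c "
from bench import bot
print(bot.hand_in(), bot.state()['clock'])"
```

```text
the job is handed in; nothing more can be done
the job is handed in; nothing more can be done
```

I aimed the camera at the black spot on the white target tile and let it go. Then I pushed the green button down to its stop, released it, and handed the job in at about 16 s. I pinched the knob twice, the second time to correct a small shortfall in tilt.

- **Aim sideways:** the checks disagree, but all are within the 18 mm limit. The top picture and the knob measurement put the spot's centre about 8–9 mm to the left of the line of sight. The depth fit put it about 7 mm to the right.
- **Aim up or down:** the depth fit put the error near 0 and the knob measurement about 6 mm, within the 14 mm limit.
- **Button:** the force rose to 36 N with no further travel, so it was fully down. I judged it up again from the picture only. The aim measured the same after the press as before.
- **Other things:** the tiles, rack, bottles, tray and wrench look undisturbed in the last picture; I did not measure them. No move touched the lens.
- **Failed check:** the landmark network's last target check picked the purple look-alike tile, so I ignored it. The white tile was still in its place in the picture.

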